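# Change over the tool batteries on the van's two chargers

## Task

The two battery packs on the chargers are full and the two in the wooden tray are flat: change them over. Put the flat packs on to charge, the tall one on the fast charger with the fan and the slim one on the standard charger, and stow each full pack in a cradle of the tray (one cradle is spare, which gives you room); every pack must end upright, flat on the floor of its place and inside the rim. Set the packs down gently, never drop them, and do not shift the mug.

Things in the scene. Friction and masses are not known exactly. Their poses are not given: they have to be found in the camera images.
- pack_full_tall: Full tall tool battery pack, black; starts on a charger (either one). Lower case 115 (x) x 75 (y) x 48 mm high; on top, centred, a rail block 84 (x) x 58 (y) x 20 mm with upright sides: grip from above across its 58 mm. Overall 68 mm high, about 0.64 kg. Origin: centre of underside; z up, x along the length, grey latch at the -x end.
- pack_full_slim: Full slim tool battery pack, black; starts on a charger (either one). Lower case 105 (x) x 75 (y) x 30 mm high; on top, centred, a rail block 84 (x) x 58 (y) x 20 mm with upright sides: grip from above across its 58 mm. Overall 50 mm high, about 0.38 kg. Origin: centre of underside; z up, x along the length, grey latch at the -x end.
- pack_flat_tall: Flat tall tool battery pack, black; starts in a cradle of the tray. Lower case 115 (x) x 75 (y) x 48 mm high; on top, centred, a rail block 84 (x) x 58 (y) x 20 mm with upright sides: grip from above across its 58 mm. Overall 68 mm high, about 0.64 kg. Origin: centre of underside; z up, x along the length, grey latch at the -x end.
- pack_flat_slim: Flat slim tool battery pack, black; starts in a cradle of the tray. Lower case 105 (x) x 75 (y) x 30 mm high; on top, centred, a rail block 84 (x) x 58 (y) x 20 mm with upright sides: grip from above across its 58 mm. Overall 50 mm high, about 0.38 kg. Origin: centre of underside; z up, x along the length, grey latch at the -x end.
- charger_fast: Fast contactless charger, grey, with big rear housing (70 mm long, 55 high, round fan grille). Fixed; starts holding a full pack. Pad floor 26 mm above origin, 132 (x) x 92 (y) mm inside its 8 mm high, 8 mm thick rim; pack lies flat on it, length along x, either way round. Origin: under the pad's centre, 12 mm above the table; z up, rear housing at +x.
- charger_std: Standard contactless charger, grey, with small rear housing (24 mm long, 34 high, no fan). Fixed; starts holding a full pack. Pad floor 26 mm above origin, 132 (x) x 92 (y) mm inside its 8 mm high, 8 mm thick rim; pack lies flat on it, length along x, either way round. Origin: under the pad's centre, 12 mm above the table; z up, rear housing at +x.
- cradle_a: One of three like grey plastic cradles, 105 mm apart, in the fixed brown wooden tray (edge 30 mm above table); holds the tall flat pack at the start. Floor 6 mm above origin, 132 (x) x 92 (y) mm inside its 8 mm high, 6 mm thick rim; pack lies flat on it, length along x, either way round. Origin: centre of underside, 12 mm above the table; z up.
- cradle_b: One of three like grey plastic cradles, 105 mm apart, in the fixed brown wooden tray (edge 30 mm above table); holds the slim flat pack at the start. Floor 6 mm above origin, 132 (x) x 92 (y) mm inside its 8 mm high, 6 mm thick rim; pack lies flat on it, length along x, either way round. Origin: centre of underside, 12 mm above the table; z up.
- cradle_c: One of three like grey plastic cradles, 105 mm apart, in the fixed brown wooden tray (edge 30 mm above table); empty at the start. Floor 6 mm above origin, 132 (x) x 92 (y) mm inside its 8 mm high, 6 mm thick rim; pack lies flat on it, length along x, either way round. Origin: centre of underside, 12 mm above the table; z up.
- mug: Dark steel mug, 80 mm across, 92 mm high, standing on the desk beyond the work. To be left alone. Origin: centre of the underside.
Things that resemble listed ones, but are neither listed nor needed, are in the scene too. Leave any green or orange look-alike of the pack_flat_slim alone.

How it is judged:
At the end, for the whole second after the job is handed in: Tall flat pack on the fast charger, slim flat pack on the standard one, each full pack in any cradle of the tray: centre within 17 mm of the place's centre, underside within 4 mm of its floor, tilt below 0.06 rad; all at rest and released (horizontal distance between pack_flat_tall and charger_fast below 0.017 m and z of pack_flat_tall in the frame of charger_fast between 0.022 and 0.03 m and angle between each of pack_flat_tall, pack_flat_slim's own z axis and vertical below 0.06 rad and horizontal distance between pack_flat_slim and charger_std below 0.017 m and z of pack_flat_slim in the frame of charger_std between 0.022 and 0.03 m and ((horizontal distance between pack_full_tall and cradle_a below 0.017 m and z of pack_full_tall in the frame of cradle_a between 0.002 and 0.01 m and angle between pack_full_tall's own z axis and vertical below 0.06 rad) or (horizontal distance between pack_full_tall and cradle_b below 0.017 m and z of pack_full_tall in the frame of cradle_b between 0.002 and 0.01 m and angle between pack_full_tall's own z axis and vertical below 0.06 rad) or (horizontal distance between pack_full_tall and cradle_c below 0.017 m and z of pack_full_tall in the frame of cradle_c between 0.002 and 0.01 m and angle between pack_full_tall's own z axis and vertical below 0.06 rad)) and ((horizontal distance between pack_full_slim and cradle_a below 0.017 m and z of pack_full_slim in the frame of cradle_a between 0.002 and 0.01 m and angle between pack_full_slim's own z axis and vertical below 0.06 rad) or (horizontal distance between pack_full_slim and cradle_b below 0.017 m and z of pack_full_slim in the frame of cradle_b between 0.002 and 0.01 m and angle between pack_full_slim's own z axis and vertical below 0.06 rad) or (horizontal distance between pack_full_slim and cradle_c below 0.017 m and z of pack_full_slim in the frame of cradle_c between 0.002 and 0.01 m and angle between pack_full_slim's own z axis and vertical below 0.06 rad)) and linear speed of each of pack_full_tall, pack_full_slim, pack_flat_tall, pack_flat_slim below 0.02 m/s and contact force between the fingers and pack_full_tall below 0.05 N and contact force between the fingers and pack_full_slim below 0.05 N and contact force between the fingers and pack_flat_tall below 0.05 N and contact force between the fingers and pack_flat_slim below 0.05 N); the robot touches nothing.
It fails at once if a pack is dropped (moves at over 0.6 m/s while not held, a fall of about 20 mm) ((linear speed of pack_full_tall above 0.6 m/s and contact force between the fingers and pack_full_tall below 0.05 N) or (linear speed of pack_full_slim above 0.6 m/s and contact force between the fingers and pack_full_slim below 0.05 N) or (linear speed of pack_flat_tall above 0.6 m/s and contact force between the fingers and pack_flat_tall below 0.05 N) or (linear speed of pack_flat_slim above 0.6 m/s and contact force between the fingers and pack_flat_slim below 0.05 N)).
It fails at once if a pack is driven hard into a charger or a cradle (more than 60 N) (contact force between any of pack_full_tall, pack_full_slim, pack_flat_tall, pack_flat_slim and charger_fast above 60 N or contact force between any of pack_full_tall, pack_full_slim, pack_flat_tall, pack_flat_slim and charger_std above 60 N or contact force between any of pack_full_tall, pack_full_slim, pack_flat_tall, pack_flat_slim and cradle_a above 60 N or contact force between any of pack_full_tall, pack_full_slim, pack_flat_tall, pack_flat_slim and cradle_b above 60 N or contact force between any of pack_full_tall, pack_full_slim, pack_flat_tall, pack_flat_slim and cradle_c above 60 N).
It fails at once if two packs are knocked together hard (more than 60 N) (contact force between any of pack_full_slim, pack_flat_tall, pack_flat_slim and pack_full_tall above 60 N or contact force between any of pack_flat_tall, pack_flat_slim and pack_full_slim above 60 N or contact force between pack_flat_slim and pack_flat_tall above 60 N).
It fails at once if the mug is shifted by more than 30 mm (distance of mug from where it was at the start of the episode above 0.03 m).
It also fails if it takes over 104 s, if anything falls off the work surface, if the arm or the gripper's body presses on something with over 40 N, if the wrist force passes 120 N, or if a joint passes its speed limit or range.

## Robot

A 6-joint arm with a two-finger parallel gripper is mounted at the origin on the work surface. World frame = base frame: x ahead of the robot, y to its left, z up, the work surface at z = 0. Lengths are in m, angles in rad, forces in N, time in s.
With the tool pointing down it reaches from about 0.3 to 0.775 m from the base axis. Payload 14.6 kg.
Tool frame: the origin (TCP) lies at the very end of the fingers, on their centre line; the grasp point (between the pads) lies 19 mm behind it; z points along the fingers, y is the line along which they close (so a half turn about z gives the same grasp; the last joint's range is limited). The gripper opens to 94 mm and grips with 3 to 60 N. Pads are 16 mm wide; open, the fingers measure 119 mm over their backs; the gripper's body (75 mm by 177 mm) begins 78 mm behind the grasp point.
Start: joints at [-1.198, 0.3, 1.521, -0, 1.321, -0.067], TCP at [0.234, -0.498, 0.205] pointing down, gripper open.
Joint ranges: [-3.03, 3.03], [-0.79, 2.21], [0.23, 2.52], [-1.04, 4.18], [0, 3.07], [-2.55, 2.55]. Speed limits (rad/s): [2.22, 2.22, 2.57, 3.14, 3.14, 3.14].

## Interface

Orientations are given as [roll, pitch, yaw] about the fixed x, y, z axes, in that order (R = Rz(yaw) Ry(pitch) Rx(roll)).
In Python, from station import ctrl, cams gives the robot as it stands. The module is installed in compiled form; this text tells all that it offers.
- The arm moves only by the tool arm_command, never from a script. Its argument "plan" is a list that holds one entry, the list of rows, each a list of 7 numbers: the shift along the tool's x, y, z in mm, then the turn, a rotation vector about the tool's x, y, z in rad, then the closure, from -1 (fully open) to 1 (shut). A call has 1 to 12 rows; each row is the pose to reach, as a shift and turn from the pose commanded when the call began, along the tool's axes at that moment; what a row does not reach only later rows make up. A row lasts 1/10 s, in which the tool goes at most 50 mm and 8.59 degrees, less where a joint would pass 70% of its speed; a pose out of reach is approached as far as the arm can. A call with a gripper value outside its range is refused whole. The fingers move at their own pace and stop on an object; "squeeze" is the grip in N (left out, the last holds). Time passes only in rows, so rows that repeat a pose let the fingers close. It gives the time, the measured TCP pose, the force, the opening and the grip force at its end, in the units of the state.
- ctrl.get_obs(): the state, without advancing time (a new reading comes with each control period).
- cams.camera(name): name is "scene" or "side" or "wrist"; returns (picture, depth): 400x640x3 uint8, blue, green, red; 400x640 float32, m along the optical axis (not along the pixel's ray), 0 where there is no reading.
- cams.camera_info(name): a dict with "fx", "fy", "cx", "cy" (pixels), "world_to_cam" (4x4, takes a point from world to camera coordinates). Camera axes: x right, y down, z forward; pixel columns grow to the right and rows downward; lengths in m; the calibration is good to about 2 mm. A picture is of the moment at which its call begins: read the wrist's pose just before it. camera_info takes no time and is no camera call; for the wrist camera it gives the pose at the moment of the call.
- ctrl.hand_in(): hands the job in; it is judged then, once.
The state is a dict: "time_s": time; "qpos": joint angles; "joint_vel": joint speeds; "tau": joint torques, N m; "ee_pos": TCP position; "eef_rot": TCP orientation; "force": force on the tool from outside, world axes, zero at the start; "moment": the same for the moment, N m; "grip_width": finger opening in m; "grip_force": force on a finger pad.
Only numpy, scipy, OpenCV 4.12 (cv2) and the standard library are available. Lean on these libraries where they do the work, as an engineer would, in place of code of your own. Each camera call takes 0.05 s, during which the arm holds its last target. There are 200 camera calls.

## Working session

There is one attempt and no reset: what is moved stays moved. The work goes in short steps, Python scripts to look and compute and a tool call to move; the robot and the scene stay as the last step left them, time stands still between calls to the robot, and variables do not carry over. Pictures are saved under pics/ and viewed, at most 14 in all, crops included, and the job is handed in when it is done.

Besides the shell and the picture viewer there is one more tool, called by a JSON object that holds its "name" and its "arguments". arm_command: Moves the arm, as the interface text tells. Its arguments: {"type":"object","properties":{"plan":{"type":"array"},"squeeze":{"type":"number"}},"required":["plan"]}

```bash
mkdir -p pics; python3 - <<'E'
from station import ctrl,cams
import cv2,numpy as np
o=ctrl.get_obs();print({k:np.round(v,3) for k,v in o.items()})
for n in("scene","side"):
    p,d=cams.camera(n);cv2.imwrite(f"pics/{n}0.png",p);np.save(f"pics/{n}0.npy",d)
    i=cams.camera_info(n);print(n,i["fx"],np.round(np.linalg.inv(i["world_to_cam"]),3))
E
```

```text
{'time_s': np.float64(0.0), 'qpos': array([-1.198,  0.3  ,  1.522,  0.   ,  1.321, -0.067]), 'joint_vel': array([ 0.001,  0.001,  0.   , -0.001,  0.001, -0.001]), 'tau': array([ 1.0000e-03, -5.3181e+01, -3.5274e+01,  7.1000e-02,  2.4000e-02,
       -0.0000e+00]), 'ee_pos': array([ 0.234, -0.497,  0.205]), 'eef_rot': array([-3.14, -0.  ,  0.44]), 'force': array([ 0.045, -0.428,  0.514]), 'moment': array([ 0.011, -0.001, -0.04 ]), 'grip_force': np.float64(0.0), 'grip_width': np.float64(0.094)}
scene 377.6184434412681 [[ 0.654  0.517 -0.552  1.1  ]
 [ 0.756 -0.455  0.47  -0.482]
 [-0.008 -0.725 -0.689  0.806]
 [ 0.     0.     0.     1.   ]]
side 401.58787029654985 [[-0.978 -0.129  0.162  0.34 ]
 [-0.207  0.6   -0.773  0.909]
 [ 0.002 -0.789 -0.614  0.794]
 [ 0.     0.     0.     1.   ]]
```

View pics/scene0.png

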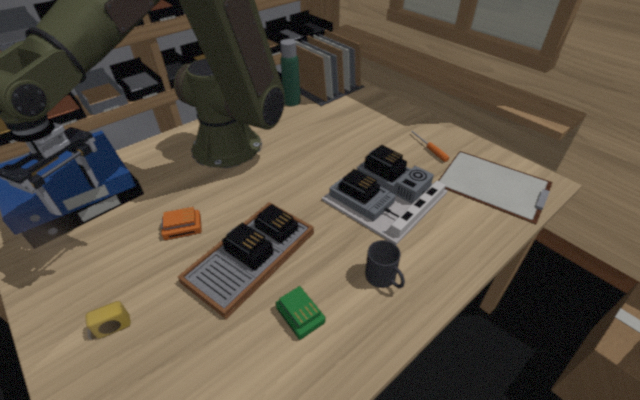

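View pics/side0.png

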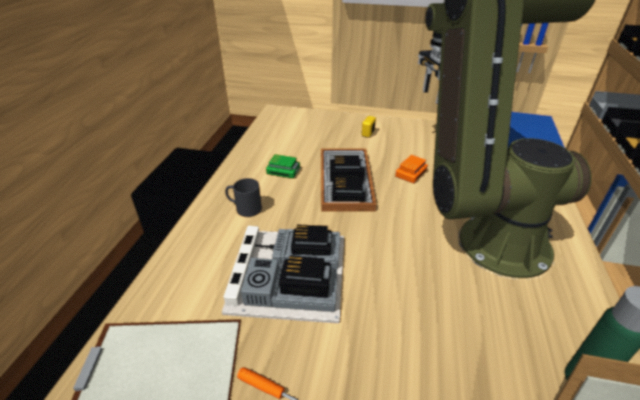

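```bash
cat > h.py <<'E'
import numpy as np,cv2
from station import ctrl,cams
def cloud(n,d,info=None):
    i=info or cams.camera_info(n);v,u=np.mgrid[0:400,0:640]
    P=np.stack([(u-i["cx"])/i["fx"]*d,(v-i["cy"])/i["fy"]*d,d],-1)
    T=np.linalg.inv(i["world_to_cam"]);return P@T[:3,:3].T+T[:3,3]
def ortho(img,P,x0,x1,y0,y1,res):
    W=int((y1-y0)/res);H=int((x1-x0)/res)
    top=np.full((H,W),-1.);col=np.zeros((H,W,3),np.uint8)
    r=((x1-P[...,0])/res).astype(int);c=((y1-P[...,1])/res).astype(int)
    m=(r>=0)&(r<H)&(c>=0)&(c<W)
    for a,b,z,k in zip(r[m],c[m],P[...,2][m],img[m]):
        if z>top[a,b]:top[a,b]=z;col[a,b]=k
    return top,col
E
python3 - <<'E'
from h import *
for n in("scene","side"):
    P=cloud(n,np.load(f"pics/{n}0.npy"));img=cv2.imread(f"pics/{n}0.png")
    for nm,(u,v) in {"scene":{"far":(272,215),"mid":(243,238),"empty":(218,275),"fast":(380,156),"std":(355,181),"fan":(417,178),"mug":(383,250),"table":(200,340)},"side":{"fast":(300,270),"std":(312,230),"t1":(350,183),"t2":(345,160),"table":(300,350)}}[n].items():
        print(n,nm,np.round(P[v,u],3))
    t,c=ortho(img,P,.2,.8,-.5,.5,.002)
    c=cv2.resize(c,None,fx=1.6,fy=1.6,interpolation=0)
    for k in range(0,11): cv2.putText(c,f"{.5-k*.1:.1f}",(int(k*80),10),0,.35,(0,0,255))
    for k in range(0,7): cv2.putText(c,f"{.8-k*.1:.1f}",(0,int(k*80)+5),0,.35,(255,0,0))
    cv2.imwrite(f"pics/o_{n}.png",c)
a=cv2.imread("pics/o_scene.png");b=cv2.imread("pics/o_side.png")
cv2.imwrite("pics/o.png",np.where(a.sum(-1,keepdims=True)>0,a,b))
E
```

```text
scene far [ 0.461 -0.117  0.07 ]
scene mid [ 0.493 -0.227  0.087]
scene empty [ 0.5   -0.317  0.02 ]
scene fast [0.504 0.262 0.107]
scene std [0.523 0.137 0.088]
scene fan [0.621 0.304 0.069]
scene mug [0.737 0.029 0.057]
scene table [ 0.614 -0.432 -0.001]
side fast [0.512 0.308 0.109]
side std [0.521 0.149 0.089]
side t1 [ 0.459 -0.108  0.07 ]
side t2 [ 0.492 -0.214  0.085]
side table [0.482 0.439 0.003]
```

View pics/o.png

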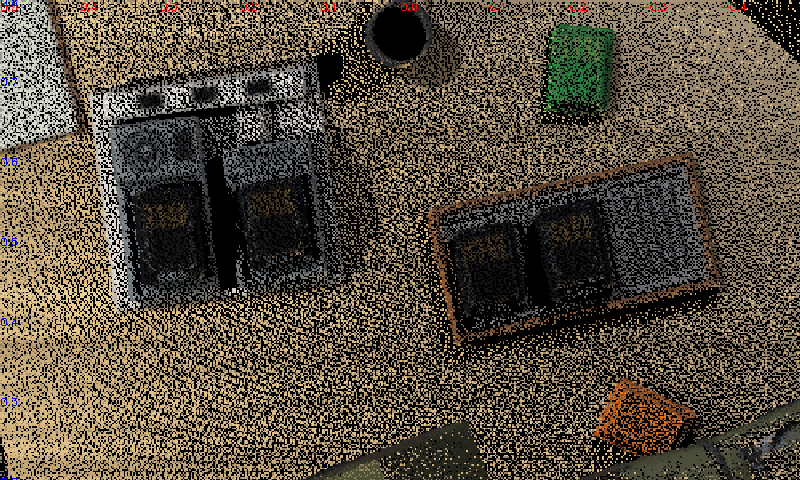

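```bash
python3 - <<'E'
from h import *
Ps=[];Cs=[]
for n in("scene","side"):
    P=cloud(n,np.load(f"pics/{n}0.npy"));Ps.append(P.reshape(-1,3));Cs.append(cv2.imread(f"pics/{n}0.png").reshape(-1,3))
def fit(lab,c,r,z0,z1,col=None):
    for k,(P,C) in enumerate(zip(Ps+[np.vstack(Ps)],Cs+[np.vstack(Cs)])):
        m=(np.hypot(P[:,0]-c[0],P[:,1]-c[1])<r)&(P[:,2]>z0)&(P[:,2]<z1)
        if col is not None: m&=col(C.astype(int))
        Q=P[m]
        if len(Q)<20: print(lab,k,len(Q));continue
        # trim outliers: density filter on 3mm grid
        g=np.zeros((400,400),np.uint8);ij=((Q[:,:2]-np.array(c)+.4)/.002).astype(int);g[ij[:,0],ij[:,1]]=1
        g=cv2.morphologyEx(g,cv2.MORPH_CLOSE,np.ones((5,5)));g=cv2.morphologyEx(g,cv2.MORPH_OPEN,np.ones((3,3)))
        Q=Q[g[ij[:,0],ij[:,1]]>0]
        (x,y),s,a=cv2.minAreaRect(((Q[:,:2]-c)*1000).astype(np.float32))
        a=(a+45)%90-45
        print(lab,k,len(Q),"ctr",round(x/1000+c[0],4),round(y/1000+c[1],4),"size",np.round(s,1),"ang",round(a,2),"z",round(np.median(Q[:,2]),4))
fit("fullT",(.515,.285),.075,.098,.116)
fit("fullS",(.525,.15),.07,.08,.097)
fit("flatS",(.465,-.1),.07,.060,.078)
fit("flatT",(.49,-.21),.07,.078,.096)
br=lambda C:(C[:,2]>C[:,0]*1.3)&(C[:,2]>40)&(C[:,2]<170)
fit("tray",(.49,-.21),.25,.024,.036,br)
fit("fast",(.515,.285),.10,.041,.052)
fit("std",(.525,.15),.10,.041,.052)
fit("base",(.56,.22),.25,.006,.018)
E
```

```text
fullT 0 351 ctr 0.5066 0.2876 size [86.3 59.1] ang 5.67 z 0.1059
fullT 1 773 ctr 0.5044 0.2909 size [84.2 60.9] ang 4.89 z 0.1071
fullT 2 1128 ctr 0.506 0.2898 size [87.  63.5] ang 5.67 z 0.1067
fullS 0 412 ctr 0.5228 0.1546 size [86.5 59.5] ang 8.11 z 0.0879
fullS 1 558 ctr 0.5197 0.1579 size [83.2 61.4] ang 8.74 z 0.0891
fullS 2 981 ctr 0.5221 0.157 size [87.2 64.4] ang 8.11 z 0.0885
flatS 0 525 ctr 0.4661 -0.1121 size [85.9 59.6] ang 9.74 z 0.0678
flatS 1 344 ctr 0.4615 -0.1102 size [82.4 61.3] ang 10.68 z 0.0691
flatS 2 877 ctr 0.4647 -0.1103 size [88.  63.6] ang 9.74 z 0.0682
flatT 0 639 ctr 0.4889 -0.2186 size [85.9 59.4] ang 12.68 z 0.0859
flatT 1 286 ctr 0.4846 -0.2154 size [83.8 61. ] ang 13.07 z 0.0871
flatT 2 931 ctr 0.4872 -0.2164 size [88.4 64.5] ang 12.68 z 0.0862
tray 0 1356 ctr 0.4191 -0.2332 size [319.5 336.2] ang 12.33 z 0.0295
tray 1 496 ctr 0.4861 -0.2137 size [169.8 336.7] ang 11.87 z 0.0298
tray 2 1972 ctr 0.4186 -0.231 size [319.5 340.7] ang 12.33 z 0.0296
fast 0 238 ctr 0.5324 0.2511 size [166.2 124.8] ang 40.58 z 0.0457
fast 1 769 ctr 0.5112 0.2689 size [156.  157.4] ang 7.41 z 0.0469
fast 2 1048 ctr 0.5164 0.2698 size [166.6 157.4] ang 8.05 z 0.0466
std 0 529 ctr 0.5338 0.1739 size [172.3 145.4] ang 6.74 z 0.0457
std 1 617 ctr 0.5329 0.159 size [172.2 107.8] ang 6.56 z 0.0471
std 2 1196 ctr 0.5326 0.1737 size [174.6 145.5] ang 6.84 z 0.0464
base 0 1344 ctr 0.6449 0.2115 size [432.5 232.6] ang -28.64 z 0.0121
base 1 2300 ctr 0.5721 0.2712 size [299.7 362. ] ang 6.9 z 0.0129
base 2 3692 ctr 0.5746 0.2695 size [303.9 365.5] ang 7.12 z 0.0125
```

Candidates, scene pixels: black packs at (385,163), which is tall and on the fan charger; (360,187), slim on the standard charger; (248,245), tall in the middle cradle; and (277,222), slim in the end cradle. The look-alikes are green (300,310) and orange (181,222), which I leave alone. The top heights of 106, 88, 86 and 68 mm confirm which packs are tall. The empty cradle is at (215,278). I'll check closely with the wrist camera over the tray first.

{"name": "arm_command", "arguments": {"plan": [[[349,-147,-115,0,0,0.23,-1],[349,-147,-115,0,0,0.23,-1],[349,-147,-115,0,0,0.23,-1],[349,-147,-115,0,0,0.23,-1],[349,-147,-115,0,0,0.23,-1],[349,-147,-115,0,0,0.23,-1],[349,-147,-115,0,0,0.23,-1],[349,-147,-115,0,0,0.23,-1],[349,-147,-115,0,0,0.23,-1],[349,-147,-115,0,0,0.23,-1],[349,-147,-115,0,0,0.23,-1],[349,-147,-115,0,0,0.23,-1]]], "squeeze": 40}}

```text
time_s: 1.3
ee_pos: [0.4866, -0.217, 0.3201]
eef_rot: [-3.141, 0.001, 0.208]
force: [-0.1, -0.3, -0.3]
grip_width: 0.094
grip_force: 0.0
```

```bash
python3 - <<'E'
from h import *
o=ctrl.get_obs();i=cams.camera_info("wrist")
p,d=cams.camera("wrist");cv2.imwrite("pics/w1.png",p);np.save("pics/w1.npy",d)
import pickle;pickle.dump(i,open("pics/w1.pkl","wb"))
print(o["time_s"],o["ee_pos"],o["eef_rot"],np.round(np.linalg.inv(i["world_to_cam"]),3))
E
```

```text
1.3 [ 0.48664453 -0.21696409  0.32005746] [-3.14122024e+00  6.07768958e-04  2.08169368e-01] [[ 0.206 -0.944 -0.259  0.564]
 [-0.978 -0.199 -0.054 -0.201]
 [-0.001  0.264 -0.964  0.499]
 [ 0.     0.     0.     1.   ]]
```

View pics/w1.png

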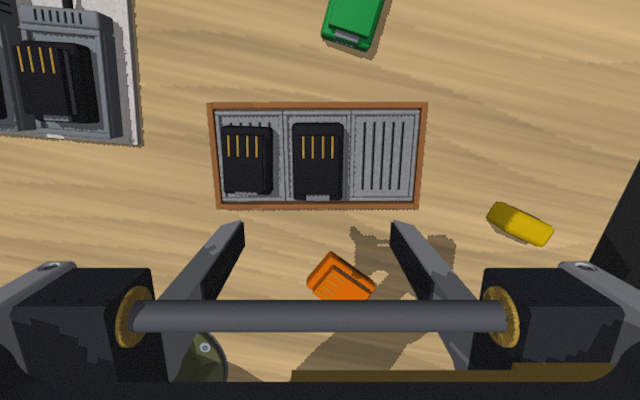

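The wrist view shows the tray at (207–427, 102–208). The slim flat pack is at (247,160), the tall one at (318,160), and the right-hand cradle (385,155) is empty. Next I'll measure it and look at the chargers.

```bash
cat >> h.py <<'E'
def fit(P,C,lab,c,r,z0,z1,col=None,box=None):
    P=P.reshape(-1,3);C=C.reshape(-1,3)
    m=(np.hypot(P[:,0]-c[0],P[:,1]-c[1])<r)&(P[:,2]>z0)&(P[:,2]<z1)
    if col is not None: m&=col(C.astype(int))
    Q=P[m]
    g=np.zeros((400,400),np.uint8);ij=((Q[:,:2]-np.array(c)+.4)/.002).astype(int);g[ij[:,0],ij[:,1]]=1
    g=cv2.morphologyEx(g,cv2.MORPH_CLOSE,np.ones((5,5)));g=cv2.morphologyEx(g,cv2.MORPH_OPEN,np.ones((3,3)))
    n,L,S,_=cv2.connectedComponentsWithStats(g);g=L==1+np.argmax(S[1:,4])
    Q=Q[g[ij[:,0],ij[:,1]]]
    (x,y),s,a=cv2.minAreaRect(((Q[:,:2]-c)*1000).astype(np.float32));a=(a+45)%90-45
    print(lab,len(Q),"ctr",round(x/1000+c[0],4),round(y/1000+c[1],4),"size",np.round(s,1),"ang",round(a,2),"z",round(np.median(Q[:,2]),4))
br=lambda C:(C[:,2]>C[:,0]*1.5)&(C[:,2]>40)&(C[:,2]<190)
E
python3 - <<'E'
from h import *
import pickle
i=pickle.load(open("pics/w1.pkl","rb"));C=cv2.imread("pics/w1.png");P=cloud("wrist",np.load("pics/w1.npy"),i)
fit(P,C,"tray",(.49,-.21),.21,.024,.036,br)
fit(P,C,"flatS",(.465,-.11),.07,.060,.078)
fit(P,C,"flatT",(.487,-.217),.07,.078,.096)
fit(P,C,"fullS",(.525,.15),.07,.08,.097)
fit(P,C,"cradC floor",(.508,-.32),.062,.014,.022)
E
```

```text
tray 3906 ctr 0.4918 -0.2154 size [170.2 335.9] ang 11.89 z 0.0297
flatS 2302 ctr 0.4668 -0.1101 size [84.2 58.3] ang 9.37 z 0.068
flatT 2432 ctr 0.4901 -0.2165 size [82.8 58. ] ang 12.1 z 0.0859
fullS 3361 ctr 0.5246 0.1575 size [84.4 60.8] ang 8.74 z 0.0881
cradC floor 3920 ctr 0.5077 -0.3158 size [121.3 114.3] ang 12.25 z 0.0179
```

{"name": "arm_command", "arguments": {"plan": [[[110,-410,0,0,0,0.09,-1],[110,-410,0,0,0,0.09,-1],[110,-410,0,0,0,0.09,-1],[110,-410,0,0,0,0.09,-1],[110,-410,0,0,0,0.09,-1],[110,-410,0,0,0,0.09,-1],[110,-410,0,0,0,0.09,-1],[110,-410,0,0,0,0.09,-1],[110,-410,0,0,0,0.09,-1],[110,-410,0,0,0,0.09,-1],[110,-410,0,0,0,0.09,-1],[110,-410,0,0,0,0.09,-1]]]}}

```text
time_s: 2.55
ee_pos: [0.5098, 0.2065, 0.3206]
eef_rot: [3.141, -0.0, 0.118]
force: [-0.2, -0.5, 0.6]
grip_width: 0.0938
grip_force: 0.0
```

```bash
python3 - <<'E'
from h import *
i=cams.camera_info("wrist")
C,d=cams.camera("wrist");cv2.imwrite("pics/w2.png",C);P=cloud("wrist",d,i)
print(ctrl.get_obs()["ee_pos"])
fit(P,C,"fullT",(.506,.289),.075,.098,.116)
fit(P,C,"fullS",(.521,.156),.07,.08,.097)
gr=lambda C:C.sum(1)>150
fit(P,C,"fast rim",(.506,.289),.12,.041,.050)
fit(P,C,"std rim",(.521,.156),.12,.041,.050)
fit(P,C,"fast house",(.60,.30),.1,.062,.072)
fit(P,C,"std house",(.60,.17),.06,.042,.050)
fit(P,C,"mug",(.73,.01),.07,.085,.098)
E
```

```text
[0.5097719  0.20648695 0.32062578]
fullT 2745 ctr 0.5085 0.2906 size [84.2 58.2] ang 5.58 z 0.1059
fullS 2497 ctr 0.5243 0.1582 size [84.4 57.8] ang 9.12 z 0.0879
fast rim 1586 ctr 0.5078 0.2925 size [147.8 108.1] ang 6.99 z 0.0459
std rim 2964 ctr 0.5372 0.159 size [171.7 108.2] ang 7.29 z 0.0457
fast house 4231 ctr 0.6168 0.3062 size [ 69.9 107.9] ang 6.76 z 0.0672
std house 1824 ctr 0.5931 0.1664 size [ 58.2 107.6] ang 6.87 z 0.0457
mug 137 ctr 0.7247 0.0101 size [28.1  5.8] ang -11.36 z 0.0911
```

View pics/w2.png

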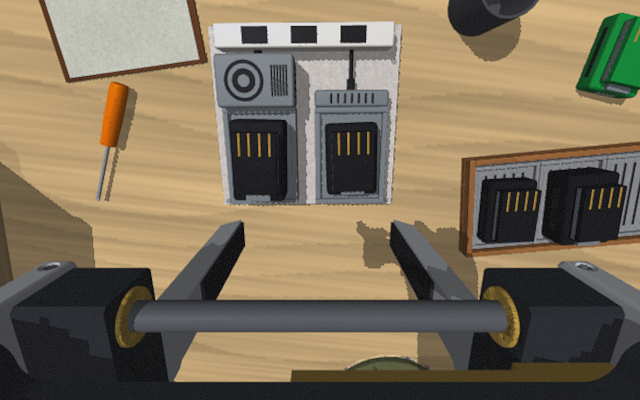

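The chargers in view are fast (258,110–200) and standard (352,95–200), and the pack fits come out at exactly 84x58. Now I'll descend on the full tall pack.

{"name": "arm_command", "arguments": {"plan": [[[9,-84,0,0,0,0.02,-1],[9,-84,0,0,0,0.02,-1],[9,-84,50,0,0,0.02,-1],[9,-84,100,0,0,0.02,-1],[9,-84,145,0,0,0.02,-1],[9,-84,180,0,0,0.02,-1],[9,-84,205,0,0,0.02,-1],[9,-84,220,0,0,0.02,-1],[9,-84,228,0,0,0.02,-1],[9,-84,231,0,0,0.02,-1],[9,-84,231,0,0,0.02,-1]]]}}

```text
time_s: 3.7
ee_pos: [0.5089, 0.2924, 0.0902]
eef_rot: [-3.141, -0.001, 0.1]
force: [0.2, -0.1, 0.5]
grip_width: 0.0939
grip_force: 0.0
```

{"name": "arm_command", "arguments": {"plan": [[[0,0,0,0,0,0,1],[0,0,0,0,0,0,1],[0,0,0,0,0,0,1],[0,0,0,0,0,0,1],[0,0,0,0,0,0,1],[0,0,0,0,0,0,1]]], "squeeze": 40}}

```text
time_s: 4.3
ee_pos: [0.5086, 0.2921, 0.0896]
eef_rot: [3.141, -0.0, 0.1]
force: [-0.8, -2.8, 2.4]
grip_width: 0.0578
grip_force: 40.0
```

{"name": "arm_command", "arguments": {"plan": [[[0,0,-4,0,0,0,1],[0,0,-14,0,0,0,1],[0,0,-34,0,0,0,1],[0,0,-62,0,0,0,1],[0,0,-84,0,0,0,1],[-1,10,-94,0,0,0,1],[-3,35,-95,0,0,-0.01,1],[-7,75,-95,0,0,-0.02,1],[-11,120,-95,0,0,-0.03,1],[-15,165,-95,0,0,-0.04,1],[-19,210,-95,0,0,-0.05,1],[-24,255,-95,0,0,-0.06,1]]]}}

```text
time_s: 5.5
ee_pos: [0.5091, 0.034, 0.184]
eef_rot: [-3.141, 0.001, 0.16]
force: [1.0, -0.4, -6.6]
grip_width: 0.0576
grip_force: 40.0
```

{"name": "arm_command", "arguments": {"plan": [[[-6,45,0,0,0,-0.01,1],[-12,90,0,0,0,-0.02,1],[-17,135,0,0,0,-0.03,1],[-22,180,0,0,0,-0.04,1],[-27,225,0,0,0,-0.05,1],[-31,265,0,0,0,-0.05,1],[-34,295,0,0,0,-0.05,1],[-36,315,0,0,0,-0.05,1],[-37,328,0,0,0,-0.05,1],[-37,330,0,0,0,-0.05,1],[-37,330,0,0,0,-0.05,1]]]}}

```text
time_s: 6.6
ee_pos: [0.5258, -0.295, 0.1841]
eef_rot: [-3.141, 0.0, 0.21]
force: [-0.1, -0.4, -6.7]
grip_width: 0.0576
grip_force: 40.0
```

{"name": "arm_command", "arguments": {"plan": [[[-17,20,0,0,0,0,1],[-17,20,20,0,0,0,1],[-17,20,50,0,0,0,1],[-17,20,75,0,0,0,1],[-17,20,92,0,0,0,1],[-17,20,103,0,0,0,1],[-17,20,109,0,0,0,1],[-17,20,112,0,0,0,1],[-17,20,113,0,0,0,1],[-17,20,113.5,0,0,0,1],[-17,20,114,0,0,0,1],[-17,20,114.5,0,0,0,1]]]}}

```text
time_s: 7.8
ee_pos: [0.5136, -0.3187, 0.0703]
eef_rot: [3.141, -0.0, 0.21]
force: [-1.3, -0.5, -6.2]
grip_width: 0.0577
grip_force: 40.0
```

```bash
python3 - <<'E'
from h import *
C,d=cams.camera("wrist");cv2.imwrite("pics/w3.png",C)
o=ctrl.get_obs();print(o["ee_pos"],o["force"])
E
```

```text
[ 0.51356267 -0.31866338  0.07012568] [ 0.21744172  0.78889012 -6.41267379]
```

View pics/w3.png

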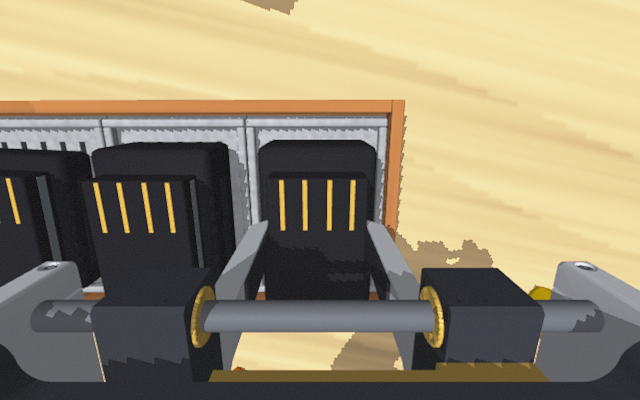

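The full tall pack sits inside the rim of the right cradle at about (318,190), just above the floor. I'll lower it until it touches, then release.

{"name": "arm_command", "arguments": {"plan": [[[0,0,0.5,0,0,0,1],[0,0,1,0,0,0,1],[0,0,1,0,0,0,1]]]}}

```text
time_s: 8.15
ee_pos: [0.5136, -0.3186, 0.0696]
eef_rot: [3.141, -0.0, 0.21]
force: [-3.5, 2.6, 3.8]
grip_width: 0.0576
grip_force: 40.0
```

{"name": "arm_command", "arguments": {"plan": [[[0,0,0,0,0,0,-1],[0,0,0,0,0,0,-1],[0,0,0,0,0,0,-1],[0,0,0,0,0,0,-1],[0,0,0,0,0,0,-1],[0,0,-10,0,0,0,-1],[0,0,-40,0,0,0,-1],[0,0,-60,0,0,0,-1],[-2,-50,-60,0,0,0,-1],[-2,-100,-60,0,0,0,-1],[-2,-105,-60,0,0,0,-1],[-2,-105,-60,0,0,0,-1]]]}}

```text
time_s: 9.35
ee_pos: [0.49, -0.2156, 0.1301]
eef_rot: [3.141, -0.001, 0.211]
force: [-0.6, 0.2, 0.0]
grip_width: 0.0937
grip_force: 0.0
```

```bash
python3 - <<'E'
from h import *
i=cams.camera_info("wrist");o=ctrl.get_obs()
C,d=cams.camera("wrist");cv2.imwrite("pics/w4.png",C);P=cloud("wrist",d,i)
print(o["ee_pos"],o["eef_rot"])
fit(P,C,"flatT",(.49,-.2165),.075,.078,.096)
fit(P,C,"fullT",(.5135,-.318),.075,.078,.096)
E
```

```text
[ 0.49003861 -0.21564525  0.130098  ] [ 3.14053518e+00 -1.13058265e-03  2.11485195e-01]
flatT 7421 ctr 0.49 -0.2169 size [84.7 58.1] ang 11.84 z 0.0858
fullT 7054 ctr 0.5137 -0.3183 size [84.2 58.7] ang 12.2 z 0.0857
```

View pics/w4.png

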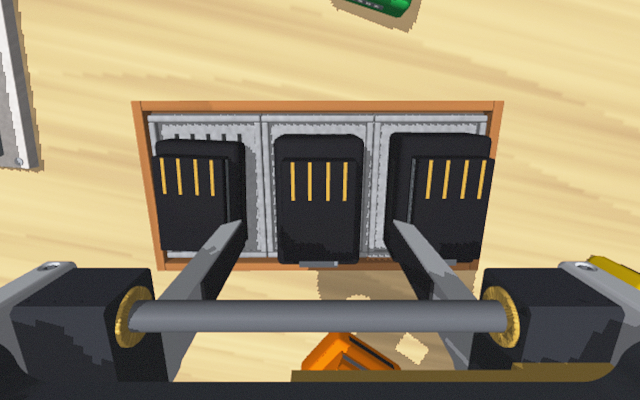

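The full tall pack is seated at (440,205), with its top at 85.7 mm. The fingers straddle the flat tall pack at (318,200). I'll grip it.

{"name": "arm_command", "arguments": {"plan": [[[0,1,25,0,0,0,-1],[0,1,45,0,0,0,-1],[0,1,55,0,0,0,-1],[0,1,60,0,0,0,-1],[0,1,60,0,0,0,-1],[0,1,60,0,0,0,1],[0,1,60,0,0,0,1],[0,1,60,0,0,0,1],[0,1,60,0,0,0,1],[0,1,60,0,0,0,1],[0,1,60,0,0,0,1]]]}}

```text
time_s: 10.5
ee_pos: [0.49, -0.2172, 0.0691]
eef_rot: [3.142, -0.0, 0.21]
force: [-1.2, 1.4, 1.4]
grip_width: 0.0576
grip_force: 40.0
```

{"name": "arm_command", "arguments": {"plan": [[[0,0,-4,0,0,0,1],[0,0,-14,0,0,0,1],[0,0,-34,0,0,0,1],[0,0,-64,0,0,0,1],[0,0,-92,0,0,0,1],[2,-10,-107,0,0,0,1],[9,-35,-110,0,0,0.01,1],[19,-75,-110,0,0,0.02,1],[30,-120,-110,0,0,0.03,1],[41,-165,-110,0,0,0.04,1],[52,-210,-110,0,0,0.05,1],[63,-255,-110,0,0,0.06,1]]]}}

```text
time_s: 11.7
ee_pos: [0.4975, 0.0476, 0.1788]
eef_rot: [-3.141, 0.001, 0.149]
force: [1.2, -0.3, -6.1]
grip_width: 0.0575
grip_force: 40.0
```

{"name": "arm_command", "arguments": {"plan": [[[9,-45,0,0,0,0.01,1],[18,-90,0,0,0,0.02,1],[26,-130,0,0,0,0.03,1],[33,-170,0,0,0,0.03,1],[39,-200,0,0,0,0.03,1],[43,-220,0,0,0,0.03,1],[46,-234,0,0,0,0.03,1],[47,-238,0,0,0,0.03,1],[47,-238,0,0,0,0.03,1],[47,-238,0,0,0,0.03,1]]]}}

```text
time_s: 12.7
ee_pos: [0.5094, 0.2868, 0.1789]
eef_rot: [3.141, 0.0, 0.119]
force: [-0.5, -0.1, -5.1]
grip_width: 0.0576
grip_force: 40.0
```

```bash
python3 - <<'E'
from h import *
i=cams.camera_info("wrist");o=ctrl.get_obs()
C,d=cams.camera("wrist");cv2.imwrite("pics/w5.png",C);P=cloud("wrist",d,i)
print(o["ee_pos"],o["eef_rot"],o["force"])
p=o["ee_pos"];y=o["eef_rot"][2];c,s=np.cos(y),np.sin(y)
dx,dy=.5078-p[0],.2925-p[1]
print("shift",1000*(dx*c+dy*s),1000*(dx*s-dy*c),"rotz",y-.1205)
fit(P,C,"held top",(p[0],p[1]),.075,p[2]+.01,p[2]+.025)
E
```

```text
[0.50936239 0.28678278 0.17890113] [3.14129478e+00 2.83595622e-04 1.19090333e-01] [-0.50983419 -0.13864068 -5.07147107]
shift -0.8720629276010534 -5.862346845289047 rotz -0.001409667376549073
held top 12317 ctr 0.513 0.2868 size [78.6 62.4] ang 7.6 z 0.1955
```

{"name": "arm_command", "arguments": {"plan": [[[-1,-6,10,0,0,0,1],[-1,-6,30,0,0,0,1],[-1,-6,52,0,0,0,1],[-1,-6,70,0,0,0,1],[-1,-6,80,0,0,0,1],[-1,-6,86,0,0,0,1],[-1,-6,88,0,0,0,1],[-1,-6,88.5,0,0,0,1],[-1,-6,89,0,0,0,1],[-1,-6,89.5,0,0,0,1],[-1,-6,90,0,0,0,1],[-1,-6,90,0,0,0,1]]]}}

```text
time_s: 13.95
ee_pos: [0.5078, 0.2935, 0.0892]
eef_rot: [-3.141, -0.0, 0.12]
force: [0.2, 0.4, -4.0]
grip_width: 0.0579
grip_force: 40.0
```

{"name": "arm_command", "arguments": {"plan": [[[0,0,0.5,0,0,0,1],[0,0,0.5,0,0,0,1],[0,0,0.5,0,0,0,1]]]}}

```text
time_s: 14.25
ee_pos: [0.5078, 0.2935, 0.0892]
eef_rot: [-3.141, -0.001, 0.12]
force: [-4.4, -1.6, 6.5]
grip_width: 0.0576
grip_force: 40.0
```

{"name": "arm_command", "arguments": {"plan": [[[0,0,0,0,0,0,-1],[0,0,0,0,0,0,-1],[0,0,0,0,0,0,-1],[0,0,0,0,0,0,-1],[0,0,0,0,0,0,-1],[0,0,-10,0,0,0,-1],[0,0,-40,0,0,0,-1],[0,0,-60,0,0,0,-1],[0,50,-60,0,0,-0.02,-1],[0,100,-60,0,0,-0.036,-1],[0,136,-60,0,0,-0.036,-1],[0,136,-60,0,0,-0.036,-1]]]}}

```text
time_s: 15.45
ee_pos: [0.5245, 0.155, 0.1494]
eef_rot: [3.141, -0.001, 0.152]
force: [-0.1, 0.5, 0.3]
grip_width: 0.0938
grip_force: 0.0
```

```bash
python3 - <<'E'
from h import *
i=cams.camera_info("wrist");o=ctrl.get_obs()
C,d=cams.camera("wrist");cv2.imwrite("pics/w6.png",C);P=cloud("wrist",d,i)
print(o["ee_pos"],o["eef_rot"])
fit(P,C,"fullS",(.5244,.158),.075,.08,.097)
fit(P,C,"flatT on fast",(.5078,.2935),.075,.098,.116)
E
```

```text
[0.52452982 0.15499297 0.14943838] [ 3.14120715e+00 -9.25973563e-04  1.52005172e-01]
fullS 6486 ctr 0.5246 0.1576 size [84.5 58.1] ang 8.89 z 0.0878
flatT on fast 8002 ctr 0.5081 0.2934 size [84.9 59.4] ang 6.13 z 0.1059
```

{"name": "arm_command", "arguments": {"plan": [[[0,-2,30,0,0,0,-1],[0,-2,55,0,0,0,-1],[0,-2,70,0,0,0,-1],[0,-2,76,0,0,0,-1],[0,-2,78,0,0,0,-1],[0,-2,78,0,0,0,-1],[0,-2,78,0,0,0,1],[0,-2,78,0,0,0,1],[0,-2,78,0,0,0,1],[0,-2,78,0,0,0,1],[0,-2,78,0,0,0,1],[0,-2,78,0,0,0,1]]]}}

```text
time_s: 16.7
ee_pos: [0.5237, 0.1602, 0.0706]
eef_rot: [3.141, -0.0, 0.156]
force: [0.9, -2.8, 2.6]
grip_width: 0.0579
grip_force: 40.0
```

{"name": "arm_command", "arguments": {"plan": [[[0,0,-4,0,0,0,1],[0,0,-14,0,0,0,1],[0,0,-34,0,0,0,1],[0,0,-60,0,0,0,1],[0,0,-76,0,0,0,1],[-3,10,-80,0,0,0,1],[-9,35,-80,0,0,-0.01,1],[-18,75,-80,0,0,-0.02,1],[-29,120,-80,0,0,-0.03,1],[-40,165,-80,0,0,-0.04,1],[-51,210,-80,0,0,-0.05,1],[-62,250,-80,0,0,-0.05,1]]]}}

```text
time_s: 17.9
ee_pos: [0.4999, -0.0986, 0.1499]
eef_rot: [-3.141, 0.001, 0.206]
force: [0.8, 0.3, -4.3]
grip_width: 0.0578
grip_force: 40.0
```

{"name": "arm_command", "arguments": {"plan": [[[-7,40,0,0,0,0,1],[-13,73,0,0,0,0,1],[-18,97,0,0,0,0,1],[-21,110,0,0,0,0,1],[-22,115,0,0,0,0,1],[-22,115,0,0,0,0,1],[-22,115,0,0,0,0,1],[-22,115,0,0,0,0,1]]]}}

```text
time_s: 18.7
ee_pos: [0.5032, -0.2123, 0.1505]
eef_rot: [-3.141, -0.0, 0.207]
force: [0.1, -0.7, -3.9]
grip_width: 0.058
grip_force: 40.0
```

```bash
python3 - <<'E'
from h import *
i=cams.camera_info("wrist");o=ctrl.get_obs()
C,d=cams.camera("wrist");cv2.imwrite("pics/w7.png",C)
print(o["ee_pos"],o["eef_rot"],o["force"])
p=o["ee_pos"];y=o["eef_rot"][2];c,s=np.cos(y),np.sin(y)
dx,dy=.4918-p[0],-.2154-p[1]
print("shift",1000*(dx*c+dy*s),1000*(dx*s-dy*c),"rotz",y-.2077)
E
```

```text
[ 0.50323245 -0.21230979  0.15048811] [-3.14144161e+00 -5.70375887e-05  2.06937265e-01] [ 0.11468894 -0.72873869 -3.87013916]
shift -11.82345958263452 0.6753296739108994 rotz -0.0007627352786236941
```

View pics/w7.png

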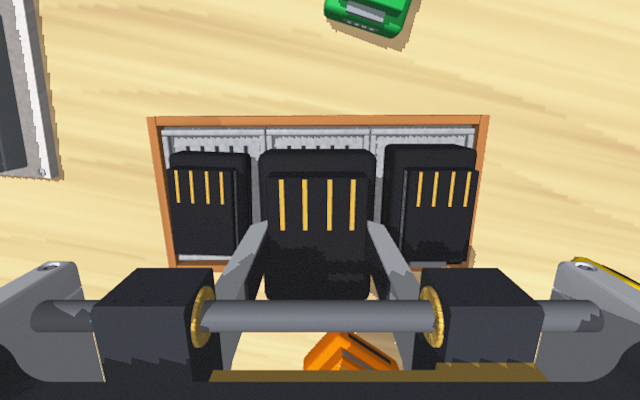

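The full slim pack is held at (318,220), over the empty middle cradle. I'll lower it.

{"name": "arm_command", "arguments": {"plan": [[[-12,1,10,0,0,0,1],[-12,1,30,0,0,0,1],[-12,1,55,0,0,0,1],[-12,1,75,0,0,0,1],[-12,1,88,0,0,0,1],[-12,1,95,0,0,0,1],[-12,1,98,0,0,0,1],[-12,1,99,0,0,0,1],[-12,1,99.5,0,0,0,1],[-12,1,100,0,0,0,1],[-12,1,100,0,0,0,1],[-12,1,100,0,0,0,1]]]}}

```text
time_s: 19.95
ee_pos: [0.4917, -0.2168, 0.0507]
eef_rot: [3.141, -0.0, 0.206]
force: [-0.0, 1.4, -3.9]
grip_width: 0.0574
grip_force: 40.0
```

{"name": "arm_command", "arguments": {"plan": [[[0,0,0.5,0,0,0,1],[0,0,0.5,0,0,0,1],[0,0,0.5,0,0,0,1]]]}}

```text
time_s: 20.25
ee_pos: [0.4917, -0.2167, 0.0506]
eef_rot: [3.141, -0.0, 0.206]
force: [-4.6, 1.9, 5.8]
grip_width: 0.0572
grip_force: 40.0
```

{"name": "arm_command", "arguments": {"plan": [[[0,0,0,0,0,0,-1],[0,0,0,0,0,0,-1],[0,0,0,0,0,0,-1],[0,0,0,0,0,0,-1],[0,0,0,0,0,0,-1],[0,0,-10,0,0,0,-1],[0,0,-40,0,0,0,-1],[0,0,-70,0,0,0,-1],[-3,-50,-70,0,0,0.02,-1],[-3,-100,-70,0,0,0.042,-1],[-3,-110,-70,0,0,0.042,-1],[-3,-110,-70,0,0,0.042,-1]]]}}

```text
time_s: 21.45
ee_pos: [0.4663, -0.1087, 0.1209]
eef_rot: [3.141, -0.001, 0.166]
force: [0.1, -0.3, 0.5]
grip_width: 0.0941
grip_force: 0.0
```

```bash
python3 - <<'E'
from h import *
i=cams.camera_info("wrist");o=ctrl.get_obs()
C,d=cams.camera("wrist");cv2.imwrite("pics/w8.png",C);P=cloud("wrist",d,i)
print(o["ee_pos"],o["eef_rot"])
fit(P,C,"flatS",(.4668,-.1101),.07,.06,.078)
fit(P,C,"fullS in a",(.4918,-.2155),.065,.06,.078)
E
```

```text
[ 0.46631422 -0.10866954  0.12087343] [ 3.14099633e+00 -1.07253969e-03  1.66273193e-01]
flatS 6918 ctr 0.4673 -0.1101 size [83.7 58.2] ang 9.61 z 0.0678
fullS in a 7129 ctr 0.4922 -0.2163 size [84.1 58.8] ang 11.64 z 0.0677
```

Descend to TCP z 0.051 (70 mm down).

{"name": "arm_command", "arguments": {"plan": [[[1,1,25,0,0,0,-1],[1,1,48,0,0,0,-1],[1,1,62,0,0,0,-1],[1,1,68,0,0,0,-1],[1,1,70,0,0,0,-1],[1,1,70,0,0,0,-1],[1,1,70,0,0,0,1],[1,1,70,0,0,0,1],[1,1,70,0,0,0,1],[1,1,70,0,0,0,1],[1,1,70,0,0,0,1],[1,1,70,0,0,0,1]]]}}

```text
time_s: 22.7
ee_pos: [0.4673, -0.1104, 0.0501]
eef_rot: [3.142, -0.0, 0.164]
force: [-0.5, 0.5, 2.5]
grip_width: 0.0573
grip_force: 40.0
```

{"name": "arm_command", "arguments": {"plan": [[[0,0,-4,0,0,0,1],[0,0,-14,0,0,0,1],[0,0,-34,0,0,0,1],[0,0,-60,0,0,0,1],[0,0,-80,0,0,0,1],[4,-10,-90,0,0,0,1],[14,-35,-92,0,0,0.01,1],[30,-75,-92,0,0,0.02,1],[48,-120,-92,0,0,0.03,1],[66,-165,-92,0,0,0.043,1],[82,-205,-92,0,0,0.043,1],[93,-235,-92,0,0,0.043,1]]]}}

```text
time_s: 23.9
ee_pos: [0.5203, 0.1398, 0.1416]
eef_rot: [-3.141, 0.001, 0.122]
force: [0.3, 0.1, -3.5]
grip_width: 0.0575
grip_force: 40.0
```

{"name": "arm_command", "arguments": {"plan": [[[6,-13,0,0,0,0,1],[8,-19,0,0,0,0,1],[8,-19,0,0,0,0,1],[8,-19,0,0,0,0,1],[8,-19,0,0,0,0,1]]]}}

```text
time_s: 24.4
ee_pos: [0.5263, 0.1553, 0.142]
eef_rot: [3.141, 0.0, 0.119]
force: [0.1, 0.6, -4.5]
grip_width: 0.0578
grip_force: 40.0
```

```bash
python3 - <<'E'
from h import *
o=ctrl.get_obs()
C,d=cams.camera("wrist");cv2.imwrite("pics/w9.png",C)
print(o["ee_pos"],o["eef_rot"],o["force"])
p=o["ee_pos"];y=o["eef_rot"][2];c,s=np.cos(y),np.sin(y)
dx,dy=.5253-p[0],.1576-p[1]
print("shift",1000*(dx*c+dy*s),1000*(dx*s-dy*c),"rotz",y-.1205)
E
```

```text
[0.52633418 0.15532049 0.1420254 ] [3.14147943e+00 8.90927855e-05 1.19412022e-01] [ 0.10623809  0.56942228 -4.49882601]
shift -0.7552656152649841 -2.3864753642118846 rotz -0.0010879775111313772
```

View pics/w9.png

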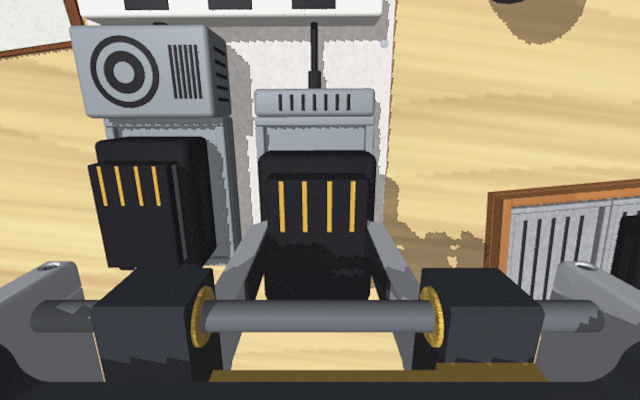

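The flat slim pack is held at (318,220) over the empty standard charger. The fast charger holds the flat tall pack at (145,200). I'll lower it.

{"name": "arm_command", "arguments": {"plan": [[[-1,-1.5,10,0,0,0,1],[-1,-1.5,28,0,0,0,1],[-1,-1.5,46,0,0,0,1],[-1,-1.5,60,0,0,0,1],[-1,-1.5,67,0,0,0,1],[-1,-1.5,70,0,0,0,1],[-1,-1.5,71,0,0,0,1],[-1,-1.5,71.5,0,0,0,1],[-1,-1.5,72,0,0,0,1],[-1,-1.5,72,0,0,0,1],[-1,-1.5,72,0,0,0,1]]]}}

```text
time_s: 25.55
ee_pos: [0.5253, 0.1578, 0.0702]
eef_rot: [-3.142, -0.0, 0.121]
force: [-0.3, -0.4, -3.9]
grip_width: 0.0579
grip_force: 40.0
```

{"name": "arm_command", "arguments": {"plan": [[[0,0,0.5,0,0,0,1],[0,0,0.5,0,0,0,1],[0,0,0.5,0,0,0,1]]]}}

```text
time_s: 25.85
ee_pos: [0.5254, 0.1578, 0.0701]
eef_rot: [-3.142, -0.001, 0.121]
force: [-4.8, -1.3, 4.9]
grip_width: 0.0582
grip_force: 40.0
```

Contact. Release and retreat upward.

{"name": "arm_command", "arguments": {"plan": [[[0,0,0,0,0,0,-1],[0,0,0,0,0,0,-1],[0,0,0,0,0,0,-1],[0,0,0,0,0,0,-1],[0,0,0,0,0,0,-1],[0,0,-10,0,0,0,-1],[0,0,-40,0,0,0,-1],[0,0,-90,0,0,0,-1],[0,0,-140,0,0,0,-1],[0,80,-190,0,0,0,-1],[0,120,-230,0,0,0,-1],[0,120,-230,0,0,0,-1]]]}}

```text
time_s: 27.05
ee_pos: [0.5392, 0.0376, 0.3015]
eef_rot: [3.141, -0.001, 0.121]
force: [-0.9, 0.5, 1.0]
grip_width: 0.0939
grip_force: 0.0
```

{"name": "arm_command", "arguments": {"plan": [[[0,50,0,0,0,0,-1],[0,60,0,0,0,0,-1],[0,60,0,0,0,0,-1],[0,60,0,0,0,0,-1],[0,60,0,0,0,0,-1],[0,60,0,0,0,0,-1]]]}}

```text
time_s: 27.65
ee_pos: [0.5468, -0.0195, 0.2993]
eef_rot: [-3.141, 0.0, 0.122]
force: [0.1, 0.4, -0.4]
grip_width: 0.094
grip_force: 0.0
```

```bash
python3 - <<'E'
from h import *
i=cams.camera_info("wrist");o=ctrl.get_obs()
C,d=cams.camera("wrist");cv2.imwrite("pics/w10.png",C);P=cloud("wrist",d,i)
print(o["ee_pos"],o["force"],o["joint_vel"])
for a in [("fast flatT",(.5078,.2925),.075,.098,.116),("std flatS",(.5253,.1576),.075,.08,.097),("a fullS",(.4918,-.2154),.065,.06,.078),("c fullT",(.5134,-.3181),.075,.078,.096)]:
    try: fit(P,C,*a)
    except Exception as e: print(a[0],e)
E
```

```text
[ 0.54678268 -0.01951928  0.29927965] [ 0.102961    0.39733356 -0.42346911] [-0.00570527  0.00182473 -0.00187593  0.00047659  0.00199823 -0.00391541]
fast flatT 3217 ctr 0.5085 0.2935 size [83.3 60.1] ang 6.57 z 0.106
std flatS 2802 ctr 0.5252 0.158 size [82.9 58.9] ang 7.18 z 0.088
a fullS 2206 ctr 0.4923 -0.2158 size [84.4 58.5] ang 11.46 z 0.0677
c fullT 2558 ctr 0.5135 -0.3177 size [84.6 59.7] ang 11.76 z 0.0856
```

View pics/w10.png

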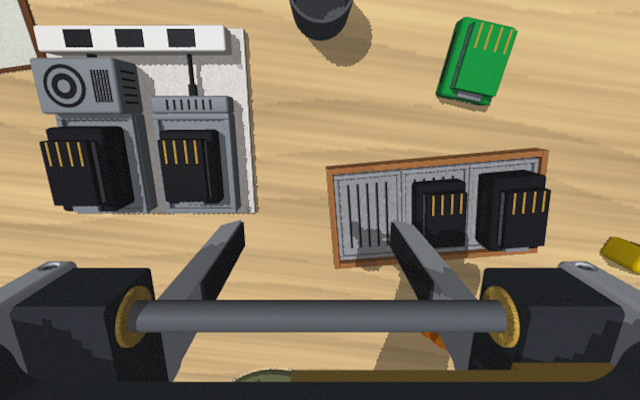

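All four packs are seated: chargers at (85,165) and (190,165), cradles at (440,210) and (515,210). The mug at (320,15) is untouched, so I'm handing in.

```bash
python3 -c "
from station import ctrl
print(ctrl.hand_in())"
```

```text
the job is handed in; nothing more can be done
None
```

I changed the packs over and handed the job in at about 28 s. The flat tall pack is on the fast charger, the flat slim one is on the standard charger, and both full packs are in tray cradles. My last measurement put each within about 1.5 mm of centre and flat on its floor; the hand-in returned no verdict.

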